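Ready the cable meter for the next length

ROBOT

A 6-joint arm with a two-finger parallel gripper is mounted at the origin on the work surface. World frame = base frame: x ahead of the robot, y to its left, z up, the work surface at z = 0. Lengths are in m, angles in degrees, forces in N, time in s.
With the tool pointing down it reaches from about 0.425 to 0.95 m from the base axis. Payload 3.5 kg.
Tool frame: the origin (TCP) lies on the mounting face of the last link; the fingertips stand 173 mm ahead of it and the grasp point (between the pads) lies manip.hold_point_z ahead of it (manip.hold_point_z is the distance from the TCP to the grasp point, in m); z points along the fingers, y is the line along which they close (so a half turn about z gives the same grasp; the last joint's range is limited). The gripper opens to 85 mm and grips with 20 to 120 N. Pads are 22 mm wide; open, the fingers measure 114 mm over their backs; the gripper's body (76 mm by 85 mm) begins 54 mm behind the grasp point. The pads swing forward as they close: fully open they stand 13 mm farther back than shut.
Start: joints at [-8.594, 16.404, 90.338, -0, 73.258, -8.594], TCP at [0.675, 0, 0.405] pointing down, gripper open.
Joint ranges: [-158.93, 158.93], [-51.34, 127.21], [12.03, 142.37], [-87.48, 267.48], [13.55, 161.25], [-162.69, 162.69]. Speed limits (degrees/s): [159.86, 159.86, 180, 180, 180, 180].

INTERFACE

Orientations are given as [roll, pitch, yaw] about the fixed x, y, z axes, in that order (R = Rz(yaw) Ry(pitch) Rx(roll)).
In Python, from workcell import manip, imaging gives the robot as it stands.
- The arm moves only by the tool carry_out, never from a script. Its argument "steps" is a list that holds one entry, the list of rows, each a list of 5 numbers: the shift along the tool's x, y, z in m, then the turn about the tool's z in rad, then the opening, from 0 (shut) to 1 (fully open). A call has 1 to 12 rows; each row is the pose to reach, as a shift and turn from the pose commanded when the call began, along the tool's axes at that moment; what a row does not reach only later rows make up. A row lasts 1/10 s, in which the tool goes at most 50 mm and 8.59 degrees, less where a joint would pass 70% of its speed; a pose out of reach is approached as far as the arm can. A call with a gripper value outside its range is refused whole. The fingers move at their own pace and stop on an object; the grip force is fixed at half the most. Time passes only in rows, so rows that repeat a pose let the fingers close. It gives the time, the measured TCP pose, the force, the opening and the grip force at its end, in the units of the state.
- manip.read_state(): the state, without advancing time (a new reading comes with each control period).
- imaging.capture(name): name is "scene" or "side" or "wrist"; returns a dict with "pixels" (400x640x3 uint8, blue, green, red), "range_z" (400x640 float32, m along the optical axis (not along the pixel's ray), 0 where there is no reading), "fx", "fy", "cx", "cy" (pixels), "extrinsics" (4x4, takes a point from world to camera coordinates); the wrist camera has in their place "T_tool_cam" (4x4, takes a point from camera to tool coordinates, whose origin is the TCP and whose axes are the flange's). Camera axes: x right, y down, z forward; pixel columns grow to the right and rows downward; lengths in m; the calibration is good to about 2 mm. The wrist camera is an equidistant fisheye: a pixel r from the principal point sees the ray r / f radians off the axis. A picture is of the moment at which its call begins: read the wrist's pose just before it.
- manip.close_job(): hands the job in; it is judged then, once.
The state is a dict: "t": time; "q": joint angles; "qvel": joint speeds; "joint_torque": joint torques, N m; "eef_pos": TCP position; "orientation": TCP orientation; "wrist_force": force on the tool from outside, world axes, zero at the start; "wrist_torque": the same for the moment, N m; "opening": finger opening in m; "gripper_force": force on a finger pad.
Only numpy, scipy, OpenCV 4.12 (cv2) and the standard library are available. Lean on these libraries where they do the work, as an engineer would, in place of code of your own. Each camera call takes 0.05 s, during which the arm holds its last target. There are 200 camera calls.

TASK

Get the bench cable meter ready to run off the next length: turn its reset knob back until the pointer is fully home on the zero stop, and slide the empty rubber tub along the bench, flat and without lifting it, in under the outlet chute until its rim meets the end plate, centred on the chute. Leave the other things on the bench where they stand.

Things in the scene. Friction and masses are not known exactly. Their poses are not given: they have to be found in the camera images.
- meter: Grey steel bench cable meter, bolted down; base 200 (x) by 270 mm (y). Origin under the base's centre, on the bench; x points to its back, where a carrying handle stands out to 123 mm at 97 mm height; y runs along the cable line (at x = -55 mm: measuring wheel, rubber pressure wheel up to 115 mm high, and at each end an 88 mm wide roller frame 109 mm high). Outlet end at -y.
- dial (a point): Centre of the upward-facing white round dial, 110 mm above the bench, on the knob's vertical axis, at x = +35 mm in the meter's frame, axes as the meter's. Its raised bezel has inner radius 58, outer 64 mm, top at 114 mm. The grey housing below it is 124 (x) by 150 mm (y), top at 108 mm. A steel zero pin 8 mm tall stands on the dial at radius 43 mm, towards the meter's back.
- reset_knob (a joint): Angle of the reset knob and its pointer, rad: 0 = home on the zero stop (hard stop), growing clockwise seen from above, up to 5.3; so resetting turns it anticlockwise. It starts at 1.5 to 4.1 and stays where it is left (friction about 0.06 N m). Seen from above the pointer lies this angle clockwise of the meter's +x; at 0 it points to the meter's back and lies beside the zero pin.
- knob_grip (a point): Middle of the knob's black bar grip, on the dial's vertical axis, 137 mm above the bench. The bar is 44 mm long, 12 mm thick and 31 mm tall (121 to 152 mm above the bench), on a round skirt of radius 20 mm. x runs along the bar to the pointer's tip, which is 55 mm from the axis, 115 mm high. Nothing else within 100 mm of the axis is higher than 120 mm.
- outlet (a point): Point at bench height on the outer face of the outlet end plate (52 mm high, 110 mm wide), under the chute's middle; axes as the meter's, so -y points outward along the cable line. The steel chute, 42 mm wide, overhangs this face by 27 mm; underside 66 mm or more, top 86 mm or less above the bench. The tub is home when its side meets the plate: centre about 85 mm from here along -y.
- tub_center (a point): Centre, half-way up (27.5 mm), of the loose round black rubber tub: outer radius 85 mm at the rim and 81 mm at the foot, 55 mm high, wall 8 mm, floor 7 mm thick, open at the top, 0.3 to 0.6 kg. Its wall can be pinched from above.
- tin: Bystander: upright round paint tin with a paper label and a pale lid, radius 36, height 75 mm; origin under its centre.
- jar: Bystander: upright clear jar with black cap, radius 33, height 80 mm; origin under its centre.
- coupler: Bystander: upright yellow power-cable coupler, radius 33 mm (its lid catch juts to 41 on one side), height 65 mm; origin under its centre.
- battery: Bystander: cordless-tool battery pack 116 x 76 x 64 mm (x, y, z); origin under its centre.
- tape: Bystander: roll of black insulating tape lying flat, radius 34, height 19 mm; origin under its centre.
- wrench: Bystander: steel wrench, 180 mm long, under 50 mm wide, lying flat along its x axis; origin under its middle.
- cutters: Bystander: cable cutters with orange handles lying flat along their x axis, about 215 mm long (from -103 to +112 mm) and 67 mm wide; origin on the bench between the handles.
Mind the look-alikes: they are no part of the job. Leave any red look-alike of the part that bears tub_center alone.

How it is judged:
By the outcome, as a careful person would: the job done as asked, in the order asked, and still so for the second after the job is handed in, with the robot touching nothing.
It also fails if it takes over 72 s, if anything falls off the work surface, if the arm or the gripper's body presses on something with over 40 N, if the wrist force passes 120 N, or if a joint passes its speed limit or range.

## Working session

There is one attempt and no reset: what is moved stays moved. The work goes in short steps, Python scripts to look and compute and a tool call to move; the robot and the scene stay as the last step left them, time stands still between calls to the robot, and variables do not carry over. Pictures are saved under pics/ and viewed, at most 10 in all, crops included, and the job is handed in when it is done.

Besides the shell and the picture viewer there is one more tool, called after "Request:" by a JSON object that holds its "name" and its "arguments". carry_out: Moves the arm, as the interface text tells. Its arguments: {"type":"object","properties":{"steps":{"type":"array","items":{"type":"array","items":{"type":"array","items":{"type":"number"}}}}},"required":["steps"]}

```bash
mkdir -p pics; ls; python3 - <<'E'
from workcell import manip, imaging
import cv2,numpy as np
print(manip.read_state(), manip.hold_point_z)
for n in ("scene","side"):
    c=imaging.capture(n); cv2.imwrite(f"pics/{n}0.png",c["pixels"]); np.savez(f"{n}0.npz",**c)
    print(n,c["fx"],c["cx"],c["cy"],np.round(c["extrinsics"],3).tolist())
E
```

```text
pics
{'t': 0.0, 'q': array([-8.59467270e+00,  1.64539008e+01,  9.04224964e+01,  6.12548627e-04,
        7.32597579e+01, -8.59726864e+00]), 'qvel': array([ 0.06029955, -0.03378241,  0.01536455,  0.00989997, -0.02786044,
       -0.00764325]), 'joint_torque': array([-1.79628755e-04, -4.05981302e+01, -2.92628127e+01, -1.54224781e-04,
        5.81841552e-03,  3.74769741e-06]), 'eef_pos': array([6.74747514e-01, 6.49374010e-05, 4.03344289e-01]), 'orientation': array([-1.79865462e+02, -2.09331418e-02,  9.00023942e+01]), 'wrist_force': array([-0.50490454,  0.30013963, -0.49013946]), 'wrist_torque': array([ 0.01399837, -0.04463801, -0.01608598]), 'gripper_force': 0.0, 'opening': 0.08525069769377888} 0.1547
scene 487.79478224039013 314.32238189264694 189.9765733009969 [[0.819, 0.574, 0.002, -0.404], [0.43, -0.611, -0.665, -0.182], [-0.381, 0.546, -0.747, 2.045], [0.0, 0.0, 0.0, 1.0]]
side 512.3236949718164 323.29571386176275 209.35427025560236 [[0.922, -0.387, 0.008, -0.506], [-0.297, -0.719, -0.628, 0.178], [0.249, 0.577, -0.778, 1.771], [0.0, 0.0, 0.0, 1.0]]
```

View pics/scene0.png

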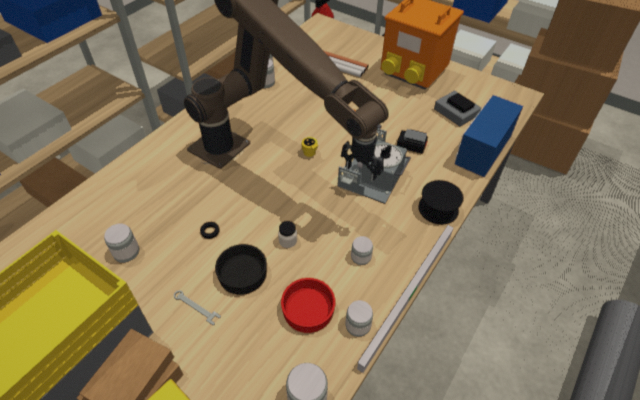

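View pics/side0.png

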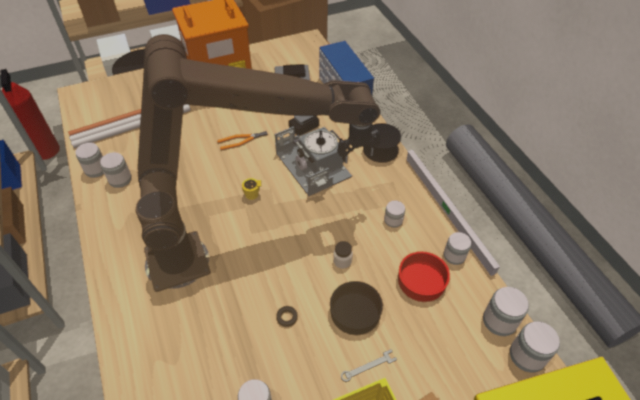

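The scene and side views show the meter near side (315,155), the black tub at (356,307), the red look-alike at (424,276), the jar at (343,255) between the tub and the meter, and a tin at (395,213). The black disc near side (380,142) is something else. Next I measure these from the depth.

```bash
cat > h.py <<'E'
import numpy as np, cv2
def cloud(c):
    v,u=np.mgrid[0:400,0:640]; z=c["range_z"].astype(float)
    P=np.stack([(u-c["cx"])/c["fx"]*z,(v-c["cy"])/c["fy"]*z,z],-1)
    E=c["extrinsics"]; W=(P-E[:3,3])@E[:3,:3]; W[z==0]=np.nan
    return W
def topview(cs,x0,x1,y0,y1,s=1000,zmin=-.02,zmax=.2):
    # orthographic: rows = -y... col = x
    H,Wd=int((y1-y0)*s),int((x1-x0)*s); hm=np.full((H,Wd),-1.); im=np.zeros((H,Wd,3),np.uint8)
    for c in cs:
        W=cloud(c).reshape(-1,3); B=c["pixels"].reshape(-1,3)
        m=np.isfinite(W[:,0])&(W[:,0]>x0)&(W[:,0]<x1)&(W[:,1]>y0)&(W[:,1]<y1)&(W[:,2]<zmax)
        W,B=W[m],B[m]; o=np.argsort(W[:,2]); W,B=W[o],B[o]
        i=((y1-W[:,1])*s).astype(int).clip(0,H-1); j=((W[:,0]-x0)*s).astype(int).clip(0,Wd-1)
        k=W[:,2]>hm[i,j]; im[i[k],j[k]]=B[k]; hm[i[k],j[k]]=W[k,2]
    return im,hm
E
python3 - <<'E'
import numpy as np,cv2
from h import *
s=dict(np.load("side0.npz")); a=dict(np.load("scene0.npz"))
Ws=cloud(s)
for n,(u,v) in dict(tubc=(356,307),jar=(343,246),tin=(395,208),red=(424,276),coupler=(251,184),dial=(320,143),tape=(287,316),wrench=(368,366),batt=(303,123),cutters=(245,140),spool=(380,135)).items(): print(n,np.round(Ws[v,u],3))
im=cv2.resize(s["pixels"][90:220,240:420],None,fx=4.4,fy=4.4,interpolation=cv2.INTER_CUBIC); cv2.imwrite("pics/crop1.png",im)
t,h=topview([s,a],.3,.95,-.55,.3,s=300); t=cv2.dilate(t,np.ones((2,2)))
t=cv2.resize(t,None,fx=2.3,fy=2.3); cv2.imwrite("pics/top.png",t); print(t.shape)
E
```

```text
tubc [ 0.494 -0.403  0.01 ]
jar [ 0.531 -0.21   0.078]
tin [ 0.772 -0.128  0.074]
red [ 0.757 -0.383  0.006]
coupler [0.334 0.189 0.061]
dial [0.63  0.229 0.128]
tape [ 0.279 -0.341 -0.002]
wrench [ 0.445 -0.593  0.006]
batt [0.645 0.452 0.041]
cutters [0.394 0.474 0.014]
spool [0.889 0.224 0.082]
(586, 446, 3)
```

View pics/crop1.png

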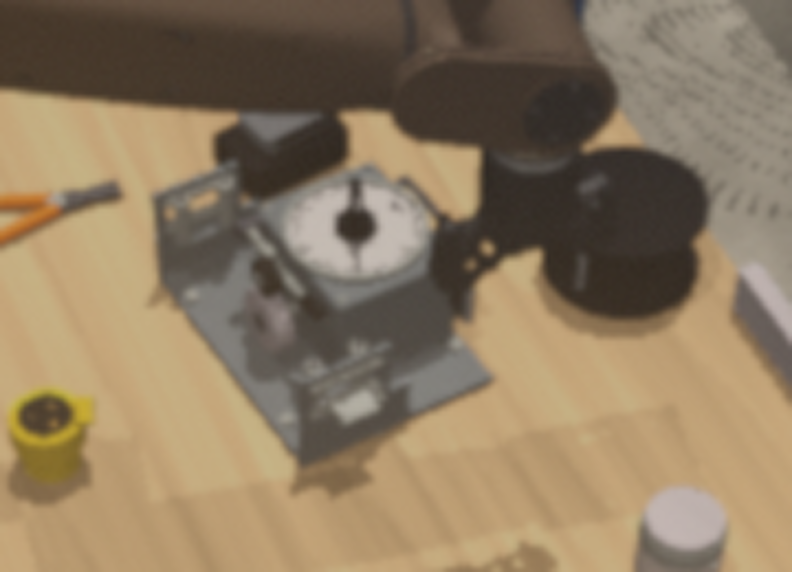

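View pics/top.png

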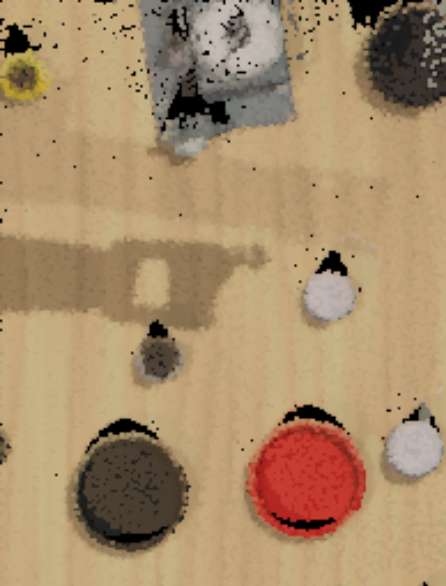

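The crop shows the dial at about (355,228) in the crop, the handle and back of the meter to the right, and the thin pointer tail seemingly downward. The top view shows the tub near (0.49,-0.41), the jar at (0.53,-0.21) in the straight path, and the meter yawed about +8°. I'll move above the dial for a wrist look.

Request:
{"name": "carry_out", "arguments": {"steps": [[[0.04,-0.01,0,0,1],[0.08,-0.02,0,0,1],[0.12,-0.03,0,0,1],[0.16,-0.035,0,0,1],[0.17,-0.035,0,0,1],[0.17,-0.035,0,0,1]]]}}

```text
t: 0.7
eef_pos: [0.6396, 0.1716, 0.4042]
orientation: [-180.0, 0.0, 90.2]
wrist_force: [-0.3, -0.4, 0.2]
opening: 0.0855
gripper_force: 0.0
```

```bash
cat >> h.py <<'E'
from scipy.spatial.transform import Rotation as Ro
def wcloud(c,s):
    v,u=np.mgrid[0:400,0:640]; z=c["range_z"].astype(float)
    dx=(u-c["cx"])/c["fx"]; dy=(v-c["cy"])/c["fy"]; th=np.hypot(dx,dy)+1e-9
    k=np.tan(th)/th; P=np.stack([dx*k*z,dy*k*z,z],-1)
    T=c["T_tool_cam"]; P=P@T[:3,:3].T+T[:3,3]
    W=P@Ro.from_euler("xyz",s["orientation"],degrees=True).as_matrix().T+s["eef_pos"]
    W[z==0]=np.nan; return W
E
python3 - <<'E'
from workcell import manip, imaging
from h import *
s=manip.read_state(); c=imaging.capture("wrist"); np.savez("w1.npz",W=wcloud(c,s),pix=c["pixels"])
print(s["eef_pos"],s["orientation"],s["t"],c["fx"],np.round(c["T_tool_cam"],3).tolist())
cv2.imwrite("pics/w1.png",c["pixels"])
E
```

```text
[0.63959206 0.1715984  0.4041776 ] [-1.79954211e+02  1.76975355e-02  9.01639539e+01] 0.7 309.70691628693146 [[0.001, -0.963, -0.271, 0.07], [1.0, 0.001, 0.0, -0.001], [-0.0, -0.271, 0.963, 0.031], [0.0, 0.0, 0.0, 1.0]]
```

View pics/w1.png

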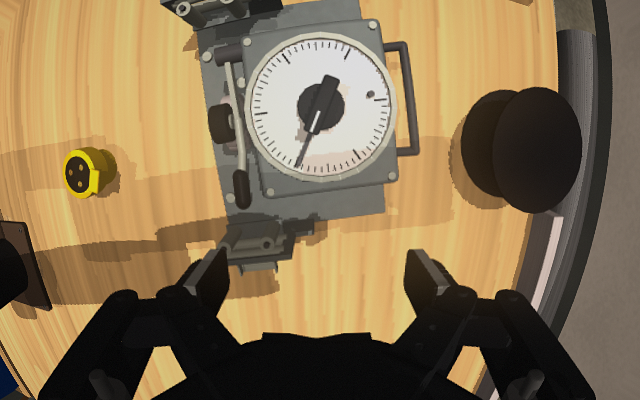

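The wrist view shows the dial centre at about (321,107), the pointer tip at (297,165) and the zero pin at (370,95). The housing corners are at about (208,55), (372,22), (397,185) and (268,195), and the outlet frame is near (262,250).

```bash
python3 - <<'E'
from h import *
from scipy.optimize import least_squares
d=np.load("w1.npz"); W=d["W"]; p=d["pix"].astype(int)
for n,(u,v) in dict(pin=(370,95),tip=(298,163),mid=(309,138),barA=(330,82),barB=(317,125),baseFR=(384,211),chute=(260,265),handleT=(408,45),handleB=(414,150),endp=(262,250)).items(): print(n,np.round(W[v,u],4))
# dial circle
m=(p.min(2)>170)&(abs(W[...,2]-.112)<.008)
m=cv2.morphologyEx(m.astype(np.uint8),cv2.MORPH_OPEN,np.ones((3,3)))>0
cs,_=cv2.findContours(m.astype(np.uint8),cv2.RETR_EXTERNAL,cv2.CHAIN_APPROX_NONE); k=max(cs,key=cv2.contourArea)[:,0]
q=W[k[:,1],k[:,0]]; q=q[np.isfinite(q[:,0])]
f=least_squares(lambda a:np.hypot(q[:,0]-a[0],q[:,1]-a[1])-a[2],[.63,.23,.06],loss="soft_l1",f_scale=.002).x; print("dial",f,np.median(q[:,2]))
# bar grip points
g=np.isfinite(W[...,2])&(W[...,2]>.14)&(W[...,2]<.16)&(np.hypot(W[...,0]-f[0],W[...,1]-f[1])<.05)
r=W[g]; c=r[:,:2].mean(0); u,s,vt=np.linalg.svd(r[:,:2]-c); print("bar",c,len(r),np.degrees(np.arctan2(vt[0,1],vt[0,0])),r[:,2].mean())
# housing top rect
h=np.isfinite(W[...,2])&(abs(W[...,2]-.1075)<.004)&(np.hypot(W[...,0]-f[0],W[...,1]-f[1])<.11)
k=cv2.morphologyEx(h.astype(np.uint8),cv2.MORPH_OPEN,np.ones((3,3)))>0
print("housing",cv2.minAreaRect(W[k][:,:2].astype(np.float32)*1000))
b=np.isfinite(W[...,2])&(W[...,2]>.004)&(W[...,2]<.02)&(np.hypot(W[...,0]-f[0],W[...,1]-f[1])<.19)&(p.max(2)<150)&((p.max(2)-p.min(2))<25)
b=cv2.morphologyEx(b.astype(np.uint8),cv2.MORPH_OPEN,np.ones((5,5)))>0
print("base",cv2.minAreaRect(W[b][:,:2].astype(np.float32)*1000),b.sum())
E
```

```text
pin [0.6819 0.2611 0.1172]
tip [0.6226 0.2032 0.1157]
mid [0.6319 0.2243 0.1161]
barA [0.6474 0.2669 0.1524]
barB [0.6384 0.2361 0.1524]
baseFR [0.7231 0.1279 0.0086]
chute [0.5766 0.0852 0.0728]
handleT [ 7.496e-01  3.365e-01 -1.000e-04]
handleB [0.7285 0.2141 0.096 ]
endp [0.5847 0.1146 0.0971]
dial [0.64144467 0.25189357 0.05393212] 0.11003358779603456
bar [0.64116766 0.25114955] 1009 -111.11111771220013 0.15184775581239163
housing ((623.3748779296875, 248.83827209472656), (160.0311737060547, 149.98260498046875), 8.009146690368652)
base ((606.5392456054688, 246.10208129882812), (198.1385498046875, 268.2613830566406), 8.081681251525879) 9841
```

Request:
{"name": "carry_out", "arguments": {"steps": [[[0.04,0.001,0,0.13,1],[0.08,0.001,0.02,0.26,1],[0.08,0.001,0.05,0.37,1],[0.08,0.001,0.08,0.37,1],[0.08,0.001,0.106,0.37,1],[0.08,0.001,0.106,0.37,1],[0.08,0.001,0.106,0.37,1]]]}}

```text
t: 1.45
eef_pos: [0.6416, 0.2486, 0.2985]
orientation: [-180.0, 0.0, 68.7]
wrist_force: [0.4, 0.2, 0.4]
opening: 0.0855
gripper_force: 0.0
```

Request:
{"name": "carry_out", "arguments": {"steps": [[[0.002,-0.001,0,0,1],[0.002,-0.001,0,0,0.5],[0.002,-0.001,0,0,0],[0.002,-0.001,0,0,0],[0.002,-0.001,0,0,0],[0.002,-0.001,0,0,0],[0.002,-0.001,0,0,0],[0.002,-0.001,0,0,0],[0.002,-0.001,0,0,0]]]}}

```text
t: 2.35
eef_pos: [0.642, 0.2516, 0.2993]
orientation: [179.7, -0.1, 68.8]
wrist_force: [6.3, -2.8, -1.6]
opening: 0.0111
gripper_force: 61.1
```

Request:
{"name": "carry_out", "arguments": {"steps": [[[0,0,0,-0.12,0],[0,0,0,-0.24,0],[0,0,0,-0.36,0],[0,0,0,-0.48,0],[0,0,0,-0.6,0],[0,0,0,-0.72,0],[0,0,0,-0.84,0],[0,0,0,-0.96,0],[0,0,0,-1.08,0],[0,0,0,-1.2,0],[0,0,0,-1.32,0],[0,0,0,-1.44,0]]]}}

```text
t: 3.55
eef_pos: [0.6412, 0.2512, 0.2993]
orientation: [-179.9, 0.1, 151.6]
wrist_force: [-0.3, -3.6, 3.2]
opening: 0.0106
gripper_force: 61.7
```

Request:
{"name": "carry_out", "arguments": {"steps": [[[0,0,0,-0.12,0],[0,0,0,-0.24,0],[0,0,0,-0.36,0],[0,0,0,-0.48,0],[0,0,0,-0.56,0],[0,0,0,-0.6,0],[0,0,0,-0.64,0],[0,0,0,-0.68,0],[0,0,0,-0.7,0],[0,0,0,-0.72,0],[0,0,0,-0.72,0],[0,0,0,-0.72,0]]]}}

```text
t: 4.75
eef_pos: [0.6413, 0.2503, 0.2993]
orientation: [-179.9, -0.1, -167.9]
wrist_force: [-1.7, -7.1, 2.8]
opening: 0.011
gripper_force: 73.8
```

```bash
python3 -c "
from workcell import manip
s=manip.read_state();print(s['t'],s['q'],s['orientation'],s['wrist_force'],s['wrist_torque'],s['opening'])"
```

```text
4.75 [ 12.90452241  23.49163503  92.71864139  -0.16413354  63.87121286
 -89.13928949] [-1.79851534e+02 -7.93609223e-02 -1.67883903e+02] [-1.66433656 -7.07722036  2.79943702] [-1.16318976  0.08561278 -1.5528628 ] 0.011024894894636638
```

Request:
{"name": "carry_out", "arguments": {"steps": [[[0,0,0,0,0.3],[0,0,0,0,0.6],[0,0,0,0,1],[0,0,0,0,1],[0,0,0,0,1],[0,0,-0.03,0,1],[0,0,-0.07,0,1],[0,0,-0.106,0,1],[0,0,-0.106,0,1]]]}}

```text
t: 5.65
eef_pos: [0.6417, 0.2528, 0.4132]
orientation: [180.0, 0.8, -167.4]
wrist_force: [0.1, 0.6, 0.4]
opening: 0.0856
gripper_force: 0.0
```

```bash
python3 - <<'E'
from workcell import manip, imaging
from h import *
s=manip.read_state(); c=imaging.capture("wrist"); W=wcloud(c,s); np.savez("w2.npz",W=W,pix=c["pixels"])
print(s["eef_pos"],s["orientation"],s["t"],s["opening"])
f=[.6412,.2510]
g=np.isfinite(W[...,2])&(W[...,2]>.14)&(W[...,2]<.16)&(np.hypot(W[...,0]-f[0],W[...,1]-f[1])<.035)
r=W[g]; cc=r[:,:2].mean(0); u,_,vt=np.linalg.svd(r[:,:2]-cc); print("bar",cc,len(r),np.degrees(np.arctan2(vt[0,1],vt[0,0])))
v,u=np.argwhere(g).mean(0).astype(int); print(u,v)
a,b=max(0,v-80),max(0,u-100)
cv2.imwrite("pics/w2.png",cv2.resize(c["pixels"][a:a+160,b:b+200],None,fx=3,fy=3,interpolation=cv2.INTER_CUBIC))
E
```

```text
[0.6417349  0.25279476 0.41318262] [ 179.99053583    0.7771974  -167.41116332] 5.65 0.08557432599330542
bar [0.63933662 0.25105147] 869 7.558912672169642
312 200
```

View pics/w2.png

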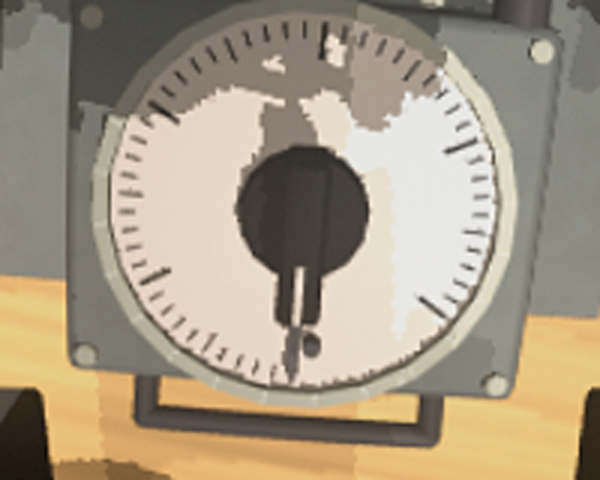

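The picture shows the pointer at crop (292,370) lying right beside the zero pin at (312,345), with the bar at 7.6° against a meter yaw of 8.1°, so the knob is home. Next I fit the tub, the outlet plate and the bystanders from the stored clouds.

```bash
python3 - <<'E'
from h import *
from scipy.optimize import least_squares
W=np.vstack([cloud(dict(np.load(n))).reshape(-1,3) for n in("side0.npz","scene0.npz")]); W=W[np.isfinite(W[:,0])]
def fit(c,R,z0,z1,r):
    q=W[(np.hypot(W[:,0]-c[0],W[:,1]-c[1])<R)&(W[:,2]>z0)&(W[:,2]<z1)]
    f=least_squares(lambda a:np.hypot(q[:,0]-a[0],q[:,1]-a[1])-r,c,loss="soft_l1",f_scale=.002).x
    return np.round(f,4),len(q),np.round(np.median(np.hypot(*(q[:,:2]-f).T)),4)
print("tub rim",fit((.49,-.41),.11,.050,.062,.081))
for n,c,z0,z1 in(("jar",(.532,-.214),.07,.09),("tin",(.775,-.128),.065,.085)):
    q=W[(np.hypot(W[:,0]-c[0],W[:,1]-c[1])<.06)&(W[:,2]>z0)&(W[:,2]<z1)]; print(n,(q.min(0)+q.max(0))[:2]/2,np.ptp(q,axis=0))
q=W[(np.hypot(W[:,0]-.279,W[:,1]+.341)<.06)&(W[:,2]>.012)]; print("tape",(q.min(0)+q.max(0))[:2]/2,np.ptp(q,axis=0))
# meter frame
a=np.radians(8.08); R=np.array([[np.cos(a),np.sin(a)],[-np.sin(a),np.cos(a)]])
V=np.vstack([W,np.load("w1.npz")["W"].reshape(-1,3)]); V=V[np.isfinite(V[:,0])]
m=np.c_[(V[:,:2]-[.6065,.2462])@R.T,V[:,2]]
s=m[(m[:,1]<-.1)&(m[:,1]>-.2)&(m[:,2]>.06)&(m[:,2]<.09)&(abs(m[:,0]+.05)<.06)]
c=s[s[:,1]<-.143]; print("chute x",np.percentile(c[:,0],[2,50,98]),"y",np.percentile(c[:,1],[1,5,20]),len(c))
p=m[(m[:,1]<-.12)&(m[:,1]>-.16)&(m[:,2]>.02)&(m[:,2]<.05)&(abs(m[:,0]+.055)<.06)]
print("plate y",np.percentile(p[:,1],[5,25,50,75,95]),"x",np.percentile(p[:,0],[1,99]),len(p))
E
```

```text
tub rim (array([ 0.4876, -0.4127]), 739, np.float64(0.0803))
jar [ 0.53025751 -0.21834523] [0.0600144  0.06205457 0.01888457]
tin [ 0.77654611 -0.12824578] [0.07011131 0.07090188 0.01949442]
tape [ 0.27363523 -0.34653447] [0.07999078 0.07179389 0.01649622]
chute x [-0.07472355 -0.05461138 -0.03335073] y [-0.16251697 -0.16137146 -0.15951043] 423
plate y [-0.1379004  -0.1340045  -0.12966282 -0.1289995  -0.12831337] x [-0.09878053  0.00419918] 433
```

Request:
{"name": "carry_out", "arguments": {"steps": [[[0.017,-0.038,0,0.14,1],[0.034,-0.077,0,0.28,1],[0.05,-0.116,0,0.42,1],[0.067,-0.155,0,0.56,1],[0.084,-0.193,0,0.7,1],[0.1,-0.232,0,0.84,1],[0.117,-0.27,0,0.98,1],[0.134,-0.309,0,1.12,1],[0.151,-0.348,0,1.26,1],[0.168,-0.387,0,1.4,1],[0.184,-0.425,0,1.54,1],[0.2,-0.464,0,1.68,1]]]}}

```text
t: 6.9
eef_pos: [0.5456, -0.2454, 0.4029]
orientation: [-179.9, -0.1, 96.0]
wrist_force: [0.2, 0.2, -0.7]
opening: 0.0854
gripper_force: 0.0
```

Request:
{"name": "carry_out", "arguments": {"steps": [[[-0.024,-0.008,0,0.13,1],[-0.048,-0.015,0,0.26,1],[-0.072,-0.023,0,0.39,1],[-0.096,-0.03,0,0.52,1],[-0.12,-0.038,0,0.65,1],[-0.144,-0.045,0.02,0.78,1],[-0.168,-0.053,0.04,0.91,1],[-0.192,-0.06,0.06,1.04,1],[-0.216,-0.068,0.08,1.17,1],[-0.241,-0.075,0.1,1.3,1],[-0.241,-0.075,0.1,1.42,1],[-0.241,-0.075,0.1,1.54,1]]]}}

```text
t: 8.1
eef_pos: [0.4974, -0.4922, 0.3008]
orientation: [-179.7, 0.2, 7.7]
wrist_force: [0.5, -0.2, 0.4]
opening: 0.0856
gripper_force: 0.0
```

Request:
{"name": "carry_out", "arguments": {"steps": [[[0,0,0,0,1],[0,0,0,0,1],[0,0,0,0,1]]]}}

```text
t: 8.4
eef_pos: [0.4984, -0.4916, 0.3043]
orientation: [-180.0, 0.0, 8.2]
wrist_force: [0.9, 0.8, 1.0]
opening: 0.0853
gripper_force: 0.0
```

```bash
python3 - <<'E'
from workcell import manip, imaging
from h import *
from scipy.optimize import least_squares
s=manip.read_state(); c=imaging.capture("wrist"); W=wcloud(c,s)
print(s["eef_pos"],s["orientation"],s["t"],s["q"])
q=W[np.isfinite(W[...,2])]; q=q[(q[:,2]>.05)&(q[:,2]<.06)&(np.hypot(q[:,0]-.4876,q[:,1]+.4127)<.11)]
f=least_squares(lambda a:np.hypot(q[:,0]-a[0],q[:,1]-a[1])-.081,[.4876,-.4127],loss="soft_l1",f_scale=.002).x;print(f,len(q),np.ptp(q,axis=0))
cv2.imwrite("pics/w3.png",c["pixels"])
E
```

```text
[ 0.49844131 -0.49155659  0.30431318] [-1.79966757e+02  1.66215609e-02  8.18647684e+00] 8.4 [-5.28887611e+01  2.45290678e+01  9.07506575e+01  1.69199285e-03
  6.47574103e+01  2.89240448e+01]
[ 0.48546634 -0.41367211] 5822 [0.16732266 0.16862779 0.00763702]
```

View pics/w3.png

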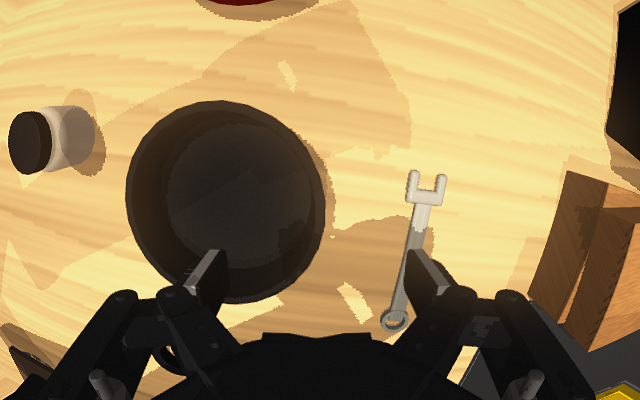

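The view shows the tub at (225,200), the wrench right of it at (395-440, 170-330) and the jar at (50,140). I'll go down with half-open fingers to stay clear of the wrench, then pinch the wall.

Request:
{"name": "carry_out", "arguments": {"steps": [[[0,0,0,0,0.5],[0,0,0,0,0.5],[0,0,0.03,0,0.5],[0,0,0.06,0,0.5],[0,0,0.09,0,0.5],[0,0,0.106,0,0.5],[0,0,0.106,0,0.5]]]}}

```text
t: 9.15
eef_pos: [0.4976, -0.4909, 0.1953]
orientation: [-179.7, 0.2, 8.1]
wrist_force: [-0.2, 0.4, -0.8]
opening: 0.0428
gripper_force: 0.0
```

Request:
{"name": "carry_out", "arguments": {"steps": [[[0,0,0,0,0.2],[0,0,0,0,0],[0,0,0,0,0],[0,0,0,0,0],[0,0,0,0,0],[0,0,0,0,0]]]}}

```text
t: 9.75
eef_pos: [0.4993, -0.4927, 0.2016]
orientation: [179.8, -0.2, 8.0]
wrist_force: [2.4, -0.3, 4.7]
opening: 0.0091
gripper_force: 57.6
```

Request:
{"name": "carry_out", "arguments": {"steps": [[[-0.005,-0.01,0.001,0,0],[-0.014,-0.027,0.001,0,0],[-0.024,-0.046,0.001,0,0],[-0.034,-0.065,0.001,0,0],[-0.044,-0.084,0.001,0,0],[-0.054,-0.102,0.001,0,0],[-0.057,-0.12,0.001,0,0],[-0.06,-0.138,0.001,0,0],[-0.063,-0.156,0.001,0,0],[-0.066,-0.174,0.001,0,0],[-0.069,-0.19,0.001,0,0],[-0.071,-0.2,0.001,0,0]]]}}

```text
t: 10.95
eef_pos: [0.4014, -0.3056, 0.2015]
orientation: [179.4, -0.3, 8.1]
wrist_force: [1.8, -6.6, 8.8]
opening: 0.0096
gripper_force: 59.9
```

```bash
cat > tub.py <<'E'
from workcell import manip, imaging
from h import *
from scipy.optimize import least_squares
def look(name="wrist",g=None):
    s=manip.read_state(); c=imaging.capture(name); W=wcloud(c,s) if name=="wrist" else cloud(c)
    t=s["eef_pos"]; g=g if g is not None else t[:2]+.08*np.array([-.1406,.99])
    p=c["pixels"].max(2); m=np.isfinite(W[...,2])&(W[...,2]>.048)&(W[...,2]<.064)&(p<90)&(abs(np.hypot(W[...,0]-g[0],W[...,1]-g[1])-.081)<.015)
    q=W[m]; f=least_squares(lambda a:np.hypot(q[:,0]-a[0],q[:,1]-a[1])-.081,g,loss="soft_l1",f_scale=.002).x
    r=q[abs(np.hypot(*(q[:,:2]-f).T)-.081)<.004]; pl=np.linalg.lstsq(np.c_[r[:,:2]-f,np.ones(len(r))],r[:,2],rcond=None)[0]
    print(name,"tub",np.round(f,4),len(q),"tilt deg,height",np.round(np.degrees(pl[:2]),2),round(pl[2],4),"tcp",np.round(t,4),s["wrist_force"].round(1),s["t"]); return c,W
E
python3 -c "
from tub import *
look()"
```

```text
wrist tub [ 0.385  -0.2289] 11865 tilt deg,height [ 0.34 -0.71] 0.0541 tcp [ 0.4014 -0.3056  0.2015] [ 1.8 -6.6  8.8] 10.95
```

Request:
{"name": "carry_out", "arguments": {"steps": [[[0.003,-0.01,0,0,0],[0.009,-0.028,0,0,0],[0.015,-0.047,0,0,0],[0.021,-0.066,0,0,0],[0.027,-0.085,0,0,0],[0.036,-0.1,0,0,0],[0.047,-0.115,0,0,0],[0.058,-0.13,0,0,0],[0.068,-0.145,0,0,0],[0.078,-0.16,0,0,0],[0.095,-0.166,0,0,0],[0.105,-0.17,0,0,0]]]}}

```text
t: 12.2
eef_pos: [0.481, -0.122, 0.2012]
orientation: [179.7, 0.4, 8.7]
wrist_force: [-14.0, -9.4, 22.5]
opening: 0.0092
gripper_force: 77.1
```

```bash
python3 -c "
from tub import *
look()"
```

```text
wrist tub [ 0.4568 -0.0465] 10323 tilt deg,height [ 0.42 -0.49] 0.0539 tcp [ 0.481  -0.122   0.2012] [-14.   -9.4  22.5] 12.2
```

Request:
{"name": "carry_out", "arguments": {"steps": [[[0.01,0,-0.001,0,0],[0.025,0,-0.001,0,0],[0.04,0.001,-0.001,0,0],[0.055,0.001,-0.001,0,0],[0.07,0.001,-0.001,0,0],[0.085,0.001,-0.001,0,0],[0.1,0.002,-0.001,0,0],[0.115,0.002,-0.001,0,0],[0.127,0.002,-0.001,0,0],[0.136,0.002,-0.001,0,0],[0.136,0.002,-0.001,0,0]]]}}

```text
t: 13.35
eef_pos: [0.6156, -0.104, 0.2013]
orientation: [179.9, 0.2, 8.4]
wrist_force: [-4.6, -1.1, 11.2]
opening: 0.0092
gripper_force: 63.6
```

```bash
python3 -c "
from tub import *
look()
look('side',np.array([.59,-.03]))"
```

```text
wrist tub [ 0.5938 -0.0272] 11417 tilt deg,height [ 0.31 -0.59] 0.0539 tcp [ 0.6156 -0.104   0.2013] [-4.6 -1.1 11.2] 13.35
side tub [ 0.5961 -0.0277] 173 tilt deg,height [-0.86 -0.17] 0.0528 tcp [ 0.6155 -0.104   0.2013] [-4.4 -1.1 10.4] 13.4
```

Request:
{"name": "carry_out", "arguments": {"steps": [[[-0.001,-0.006,0,0,0],[-0.003,-0.015,0,0,0],[-0.005,-0.024,0,0,0],[-0.006,-0.033,0,0,0],[-0.006,-0.04,0,0,0],[-0.006,-0.04,0,0,0]]]}}

```text
t: 14.05
eef_pos: [0.6048, -0.0655, 0.2018]
orientation: [179.8, -0.3, 8.1]
wrist_force: [1.8, -3.8, 6.2]
opening: 0.0095
gripper_force: 61.1
```

```bash
python3 -c "
from tub import *
c,W=look()
np.savez('w4.npz',W=W,pix=c['pixels'])
c,W=look('side',np.array([.584,.013]))
cv2.imwrite('pics/s4.png',cv2.resize(c['pixels'][110:240,260:420],None,fx=5,fy=4.6,interpolation=cv2.INTER_CUBIC))"
```

```text
wrist tub [0.588  0.0125] 12191 tilt deg,height [ 0.29 -0.71] 0.0542 tcp [ 0.6048 -0.0655  0.2018] [ 1.8 -3.8  6.2] 14.05
side tub [0.5897 0.0124] 162 tilt deg,height [-1.1  -0.08] 0.0523 tcp [ 0.6048 -0.0657  0.2016] [ 0.7 -3.   5.2] 14.1
```

View pics/s4.png

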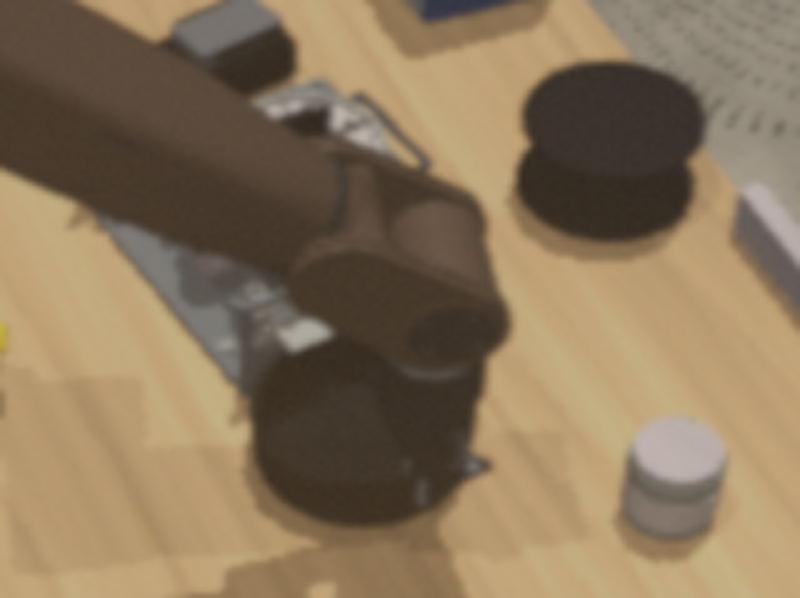

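The view shows the tub at (360,430) just short of the chute at (305,335), flat and slightly to the +x side. I'll correct sideways and press home gently.

Request:
{"name": "carry_out", "arguments": {"steps": [[[-0.002,0,0,0,0],[-0.004,-0.001,0,0,0],[-0.005,-0.004,0,0,0],[-0.005,-0.007,0,0,0],[-0.005,-0.009,0,0,0],[-0.005,-0.009,0,0,0]]]}}

```text
t: 14.75
eef_pos: [0.5994, -0.0586, 0.2023]
orientation: [179.6, -0.5, 8.1]
wrist_force: [2.8, -7.4, 5.9]
opening: 0.0092
gripper_force: 61.6
```

```bash
python3 -c "
from tub import *
c,W=look()
np.savez('w5.npz',W=W,pix=c['pixels'])
a=np.radians(8.08); R=np.array([[np.cos(a),np.sin(a)],[-np.sin(a),np.cos(a)]])
m=np.c_[(W.reshape(-1,3)[:,:2]-[.6065,.2462])@R.T,W.reshape(-1,3)[:,2]]
m=m[np.isfinite(m[:,0])]
s=m[(m[:,2]>.068)&(m[:,2]<.09)&(m[:,1]<-.140)&(m[:,1]>-.17)&(abs(m[:,0]+.055)<.05)]
print('chute',len(s),np.percentile(s[:,0],[2,50,98]),s[:,1].min())
c,W=look('side',np.array([.584,.02]))"
```

```text
wrist tub [0.584  0.0195] 12407 tilt deg,height [ 0.41 -0.89] 0.0545 tcp [ 0.5994 -0.0586  0.2023] [ 2.8 -7.4  5.9] 14.75
chute 2413 [-0.07510653 -0.05544368 -0.03360143] -0.16384060800693784
side tub [0.5848 0.019 ] 165 tilt deg,height [-0.54 -0.48] 0.0536 tcp [ 0.5994 -0.0587  0.2023] [ 2.3 -6.8  5.7] 14.8
```

Request:
{"name": "carry_out", "arguments": {"steps": [[[-0.001,-0.001,0,0,0],[-0.001,-0.002,0,0,0],[-0.001,-0.003,0,0,0],[-0.001,-0.003,0,0,0]]]}}

```text
t: 15.25
eef_pos: [0.5986, -0.0576, 0.203]
orientation: [179.4, -0.6, 8.1]
wrist_force: [3.1, -14.4, 5.1]
opening: 0.0093
gripper_force: 62.6
```

```bash
python3 -c "
from tub import *
look()"
```

```text
wrist tub [0.5838 0.0198] 12376 tilt deg,height [ 0.49 -1.06] 0.0548 tcp [ 0.5986 -0.0576  0.203 ] [  3.1 -14.4   5.1] 15.25
```

Request:
{"name": "carry_out", "arguments": {"steps": [[[0,-0.001,0,0,0],[0,-0.002,0,0,0],[0,-0.002,0,0,0],[0,-0.002,0,0,0]]]}}

```text
t: 15.7
eef_pos: [0.5987, -0.0569, 0.2032]
orientation: [179.2, -0.7, 8.2]
wrist_force: [4.2, -19.4, 4.5]
opening: 0.0095
gripper_force: 63.4
```

Request:
{"name": "carry_out", "arguments": {"steps": [[[0,0.001,0,0,0.2],[0,0.002,0,0,0.4],[0,0.003,0,0,0.5],[0,0.003,0,0,0.5],[0,0.003,0,0,0.5],[0,0.003,-0.03,0,0.5],[0,0.003,-0.07,0,0.5],[0,0.003,-0.12,0,0.5],[0,0.003,-0.17,0,0.5],[0,0.04,-0.2,0,0.5],[0,0.08,-0.2,0,0.5],[0,0.08,-0.2,0,0.5]]]}}

```text
t: 16.9
eef_pos: [0.6072, -0.1343, 0.4006]
orientation: [179.8, -0.2, 7.9]
wrist_force: [-0.3, 0.5, -0.5]
opening: 0.0425
gripper_force: 0.0
```

```bash
python3 -c "
from tub import *
g=np.array([.5835,.02])
c,W=look('wrist',g); cv2.imwrite('pics/w6.png',c['pixels'])
look('side',g); look('scene',g)"
```

```text
wrist tub [0.5847 0.0198] 3021 tilt deg,height [ 0.24 -0.11] 0.0544 tcp [ 0.6072 -0.1343  0.4006] [-0.3  0.5 -0.5] 16.9
side tub [0.5835 0.0189] 231 tilt deg,height [-0.59 -0.33] 0.0535 tcp [ 0.6068 -0.1325  0.399 ] [-0.4  0.8 -0.6] 16.95
scene tub [0.5884 0.0203] 255 tilt deg,height [ 0.75 -0.23] 0.0549 tcp [ 0.6066 -0.1314  0.398 ] [ 0.6 -0.3 -0.8] 17.0
```

View pics/w6.png

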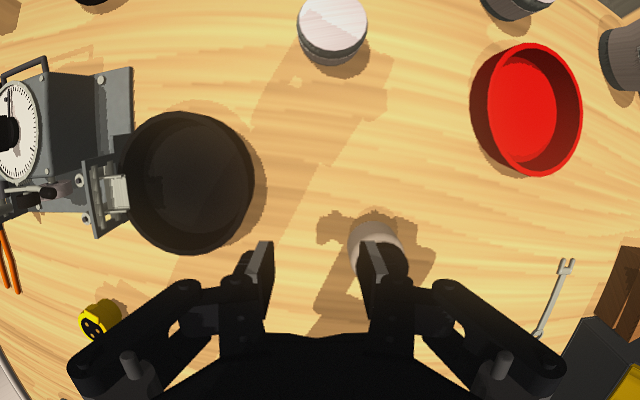

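The view shows the tub at (188,183) seated against the end plate under the chute at (115,193). The jar, coupler, tin, wrench and red tub stand where they were. All three cameras put the tub within about 5 mm of the chute's centre line, and contact was felt. Handing in.

```bash
python3 -c "
from workcell import manip
print(manip.close_job())"
```

```text
the job is handed in; nothing more can be done
None
```

The job is handed in: the reset knob is home on the zero stop, and the tub was slid flat in against the end plate, centred on the chute to within about 5 mm, in about 17 s, with no bystander touched.

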